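Close the clip-top food box

TASK

Close the white enamel food box: take the wooden lid that leans against the tin, lay it squarely on the box and let go of it. Then press the lid's two ends down, one after the other, firmly but without slamming, until both steel spring clips have snapped over it and it is held down all round. Leave the glass, mug, pepper mill and spice jar standing where they are.

Things in the scene. Friction and masses are not known exactly. Their poses are not given: they have to be found in the camera images.
- box: White enamel food box with a blue rim, open at the top, standing fast on four soft rubber feet (8 mm) that give a few mm when pressed; 150 x 110 mm, rim 85 mm above its underside, mouth 144 x 104 mm. Origin: centre of the underside, 8 mm above the worktop; z up, x along its long side, roughly away from the robot. On the rim a springy grey seal, 5 mm high; a steel spring clip at each short side.
- clip_far (a point): Tip of the catch of the spring clip at the box's +x end, 6.5 mm above the rim, 78 mm from the box's centre; axes as the box. The clip is 30 mm wide and ends 25 mm above the rim. The top of its nose slopes outwards and up, 10 mm out and 16 mm up: a lid's end rides down it, pushing the clip outwards, and is caught under it.
- clip_near (a point): The same clip at the box's -x end, turned round.
- lid: Wooden lid. Origin: centre of its board's underside; z: the board's outward normal; x: along its long side. Board 166 x 120 mm, 10 mm thick, its ends (last 12 mm) 4 mm thick. The plug below it, 138 x 98 mm with a rubber ring, reaches 20 mm down. Either way round fits. 0.18 to 0.31 kg. At the start it leans at 35 degrees on the tin, lower end (-x) towards the robot.
- lid_handle (a point): Grip point of the lid's handle, on its centre line, 24 mm above the board's top face (34 mm from lid along z); axes as lid. The handle is a dark wooden bar, 62 mm long along x, 20 mm wide along y, 36 mm high, standing on the middle of the board.
- lid_end_a (a point): Middle of the lid's end at +x, at the board's underside, 83 mm from the lid's centre. Laid loosely on the box it rests on the clip's slope, 12 to 17 mm above the rim; home under the clip it stays 1 to 4 mm above it. A push of 12 to 18 N on the board's top, 48 to 68 mm from the centre, wedges the clip open and squashes the seal while the box sinks on its feet; beyond 20 N it stops hard.
- lid_end_b (a point): The same at the lid's other end (-x).
- tin: Food tin, 75 mm in diameter, 58 mm high, 0.45 kg, on which the lid leans. Origin: centre of its underside. It may be moved.
- glass: Drinking glass, 79 mm in diameter, 90 mm high; origin: centre of its underside. Leave it alone.
- mug: White mug with a handle, 82 x 112 mm, 94 mm high; origin: centre of its underside. Leave it alone.
- pepper_mill: Dark wooden pepper mill, 58 mm in diameter, 170 mm high; origin: centre of its underside. Leave it alone.
- spice_jar: Small glass spice jar with a dark cap, 41 mm in diameter, 105 mm high; origin: centre of its underside. Leave it alone.

How it is judged (in metres and radians):
On the way, in this order (a step that is already met when the one before it is completed fails the run):
1. the lid lies on the box, not yet closed at either end, and has been let go (horizontal distance between lid and box below 0.012 m and angle between lid's own z axis and vertical below 0.1 rad and z of lid_end_a in the frame of box between 0.092 and 0.108 m and z of lid_end_b in the frame of box between 0.092 and 0.108 m and contact force between the fingers and lid below 0.1 N), for 0.2 s.
2. one end of the lid is snapped under its clip while the other is still up (((horizontal distance between lid and box below 0.012 m and z of lid_end_a in the frame of box below 0.0895 m and z of lid_end_b in the frame of box above 0.0905 m) or (horizontal distance between lid and box below 0.012 m and z of lid_end_b in the frame of box below 0.0895 m and z of lid_end_a in the frame of box above 0.0905 m))), for 0.1 s.
At the end, for the whole second after the job is handed in: The lid sits squarely on the box with both ends held under their clips (each end's underside less than 4.5 mm above the rim, unclipped it is 12 to 17 mm above), at rest and let go; the bystanders have not been pushed away or tipped (z of lid_end_a in the frame of box between 0.08 and 0.0895 m and z of lid_end_b in the frame of box between 0.08 and 0.0895 m and horizontal distance between lid and box below 0.012 m and linear speed of lid below 0.02 m/s); the robot touches nothing.
It fails at once if the glass is pushed more than 40 mm or tipped (distance of glass from where it was at the start of the episode above 0.04 m or angle between glass's own z axis and vertical above 0.35 rad).
It fails at once if the mug is pushed more than 40 mm or tipped (distance of mug from where it was at the start of the episode above 0.04 m or angle between mug's own z axis and vertical above 0.35 rad).
It fails at once if the pepper mill is pushed more than 40 mm or tipped (distance of pepper_mill from where it was at the start of the episode above 0.04 m or angle between pepper_mill's own z axis and vertical above 0.35 rad).
It fails at once if the spice jar is pushed more than 40 mm or tipped (distance of spice_jar from where it was at the start of the episode above 0.04 m or angle between spice_jar's own z axis and vertical above 0.35 rad).
It fails at once if the lid is slammed or forced down with more than 90 N (contact force between lid and box above 90 N).
It also fails if it takes over 51 s, if anything falls off the work surface, if the arm or the gripper's body presses on something with over 40 N, if the wrist force passes 120 N, or if a joint passes its speed limit or range.

ROBOT

A 6-joint arm with a two-finger parallel gripper is mounted at the origin on a cart in front of the work surface, level with it; the furniture and walls round the work are solid. World frame = base frame: x ahead of the robot, y to its left, z up, the work surface at z = 0. Lengths are in mm, angles in rad, forces in N, time in s.
With the tool pointing down it reaches from about 325 to 775 mm from the base axis. Payload 9.3 kg.
Tool frame: the origin (TCP) lies at the very end of the fingers, on their centre line; the grasp point (between the pads) lies 19 mm behind it; z points along the fingers, y is the line along which they close (so a half turn about z gives the same grasp; the last joint's range is limited). The gripper opens to 85 mm and grips with 20 to 120 N. Pads are 22 mm wide; open, the fingers measure 114 mm over their backs; the gripper's body (76 mm by 85 mm) begins 54 mm behind the grasp point. The pads swing forward as they close: fully open they stand 13 mm farther back than shut.
Start: joints at [-1.44, 0.259, 0.021, 1.334, 0, 1.418], TCP at [153.996, -527.998, 231.279] pointing down, gripper open.
Joint ranges: [-3.04, 3.04], [-0.91, 1.82], [-1.04, 1.36], [-1.92, 1.95], [-1.52, 1.45], [-3.14, 3.14]. Speed limits (rad/s): [2.22, 2.22, 2.79, 3.14, 3.14, 3.14].

INTERFACE

Orientations are given as a unit quaternion [x, y, z, w].
In Python, from plant import bot, imaging gives the robot as it stands.
- The arm moves only by the tool move_arm, never from a script. Its argument "targets" is a list of rows, each an object of numbers: "wx", "wy", "wz": the turn, a rotation vector about the tool's x, y, z in degrees; "tx", "ty", "tz": the shift along the tool's x, y, z in mm; "grip": the closure, from 0 (fully open) to 1 (shut). A call has exactly 5 rows; each row is the pose to reach, as a shift and turn from the pose commanded when the call began, along the tool's axes at that moment; what a row does not reach only later rows make up. A row lasts 1/12 s, in which the tool goes at most 41.7 mm and 7.16 degrees, less where a joint would pass 70% of its speed; a pose out of reach is approached as far as the arm can. A call with a gripper value outside its range is refused whole. The fingers move at their own pace and stop on an object; "force" is the grip in N (left out, the last holds). Time passes only in rows, so rows that repeat a pose let the fingers close, or fill a call up. It gives the time, the measured TCP pose, the force, the opening and the grip force at its end, in the units of the state.
- bot.get_state(): the state, without advancing time (a new reading comes with each control period).
- imaging.read_camera(name): name is "scene" or "top" or "wrist"; returns a dict with "color" (384x512x3 uint8, blue, green, red), "z_map" (384x512 float32, mm along the optical axis (not along the pixel's ray), 0 where there is no reading), "K" (3x3 intrinsics, pixels), "rvec" (rotation vector, rad) and "tvec" (3), from world to camera coordinates, as OpenCV has them; the wrist camera has in their place "mount" (4x4, takes a point from camera to tool coordinates, whose origin is the TCP and whose axes are the flange's). Camera axes: x right, y down, z forward; pixel columns grow to the right and rows downward; lengths in mm; the calibration is good to about 2 mm. The wrist camera is an equidistant fisheye: a pixel r from the principal point sees the ray r / f radians off the axis. A picture is of the moment at which its call begins: read the wrist's pose just before it.
- bot.finish_job(): hands the job in; it is judged then, once.
The state is a dict: "clock": time; "joints": joint angles; "joint_vel": joint speeds; "effort": joint torques, N m; "tool_pos": TCP position; "eef_rot": TCP orientation; "force": force on the tool from outside, world axes, zero at the start; "wrist_torque": the same for the moment, N m; "grip_width": finger opening in mm; "grasp_force": force on a finger pad.
Only numpy, scipy, OpenCV 4.12 (cv2) and the standard library are available. Lean on these libraries where they do the work, as an engineer would, in place of code of your own. Each camera call takes 0.05 s, during which the arm holds its last target. There are 200 camera calls.

## Working session

There is one attempt and no reset: what is moved stays moved. The work goes in short steps, Python scripts to look and compute and a tool call to move; the robot and the scene stay as the last step left them, time stands still between calls to the robot, and variables do not carry over. Pictures are saved under pics/ and viewed, at most 10 in all, crops included, and the job is handed in when it is done.

Besides the shell and the picture viewer there is one more tool, called after ">>>" by a JSON object that holds its "name" and its "arguments". move_arm: Moves the arm, as the interface text tells. Its arguments: {"type":"object","properties":{"targets":{"type":"array","items":{"type":"object","properties":{"wx":{"type":"number"},"wy":{"type":"number"},"wz":{"type":"number"},"tx":{"type":"number"},"ty":{"type":"number"},"tz":{"type":"number"},"grip":{"type":"number"}}}},"force":{"type":"number"}},"required":["targets"]}

```bash
ls; mkdir -p pics
python3 - <<'E'
from plant import bot, imaging
import cv2,numpy as np,pickle
s=bot.get_state();print({k:np.round(v,3) for k,v in s.items()})
d={n:imaging.read_camera(n) for n in("scene","top")}
pickle.dump(d,open('d0.pkl','wb'))
for n in d: print(n,d[n]['K'].round(1).tolist(),d[n]['rvec'],d[n]['tvec'])
cv2.imwrite('pics/a.png',cv2.resize(d['scene']['color'],(768,576)))
cv2.imwrite('pics/b.png',cv2.resize(d['top']['color'],(768,576)))
E
```

```text
pics
{'clock': np.float64(0.0), 'joints': array([-1.44 ,  0.259,  0.021,  1.334,  0.   ,  1.418]), 'joint_vel': array([-0.001, -0.   ,  0.001,  0.001,  0.   ,  0.   ]), 'effort': array([-0.0000e+00, -5.5564e+01,  3.4453e+01,  1.4000e-02, -0.0000e+00,
       -0.0000e+00]), 'tool_pos': array([ 153.97 , -527.73 ,  230.675]), 'eef_rot': array([ 0.99 ,  0.141,  0.   , -0.001]), 'force': array([ 0.261, -0.096, -0.171]), 'wrist_torque': array([ 0.05 ,  0.016, -0.018]), 'grasp_force': np.float64(0.0), 'grip_width': np.float64(85.405)}
scene [[382.4, 0.0, 256.4], [0.0, 382.4, 199.2], [0.0, 0.0, 1.0]] [ 1.01753981 -2.56958284  0.91822492] [548.79016092 224.33233573 976.5981901 ]
top [[472.4, 0.0, 250.1], [0.0, 472.4, 186.2], [0.0, 0.0, 1.0]] [ 2.19267709 -2.19395336  0.07993317] [ 190.57854545  547.436059   1211.06075035]
```

View pics/a.png

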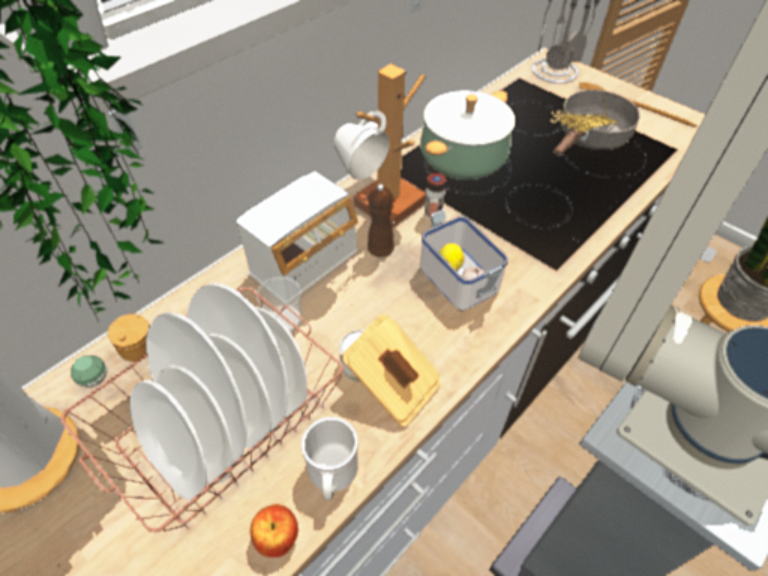

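View pics/b.png

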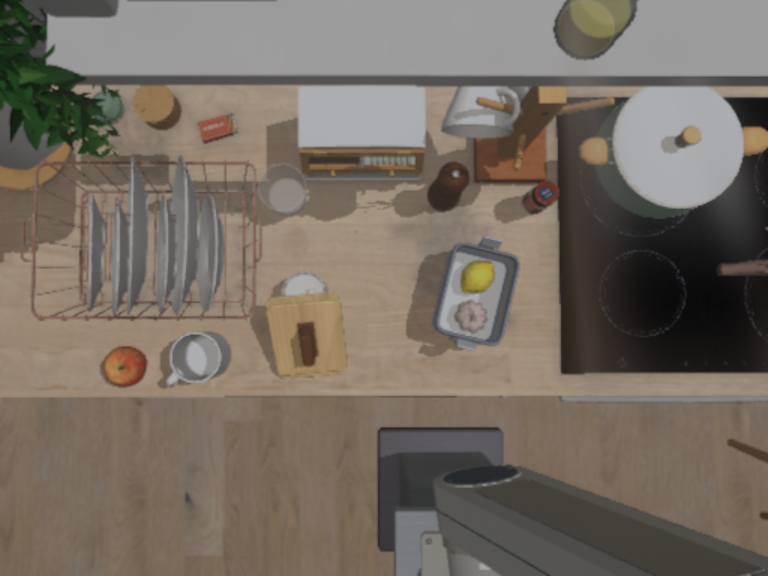

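Scene view: lid at (395,368) leaning on the tin, box at (463,262), with mill and jar behind it. Top view: lid at (307,335), handle at (307,343), box at (476,293), mug at (195,357), glass at (284,190), mill at (448,187), jar at (540,197).

```bash
cat > h.py <<'E'
import cv2,numpy as np
def cam(d):
    R=cv2.Rodrigues(np.array(d['rvec'],float))[0]; return np.array(d['K']),R,np.array(d['tvec'],float).ravel()
def cloud(d):
    K,R,t=cam(d); z=d['z_map'].astype(float); v,u=np.mgrid[:z.shape[0],:z.shape[1]]
    P=np.stack([(u-K[0,2])/K[0,0]*z,(v-K[1,2])/K[1,1]*z,z],-1); return (P-t)@R
def ray(d,uv,h):
    K,R,t=cam(d); uv=np.atleast_2d(uv).astype(float)
    r=np.c_[(uv-K[:2,2])/[K[0,0],K[1,1]],np.ones(len(uv))]@R; c=-R.T@t
    return c+r*((h-c[2])/r[:,2])[:,None]
def proj(d,P):
    K,R,t=cam(d); q=np.atleast_2d(P)@R.T+t; q=q@K.T; return q[:,:2]/q[:,2:]
E
python3 - <<'E'
import pickle; from h import *
d=pickle.load(open('d0.pkl','rb'))
for n in('top','scene'):
    D=d[n]; W=cloud(D); hsv=cv2.cvtColor(D['color'],cv2.COLOR_BGR2HSV); ok=D['z_map']>0
    print(n,'cam',-cam(D)[1].T@cam(D)[2])
    # blue rim
    m=(cv2.inRange(hsv,(105,70,30),(130,255,255))>0)
    roi=np.zeros_like(m)
    if n=='top': roi[155:235,280:355]=1; lr=(190,255,172,235)
    else: roi[140:210,275:345]=1; lr=(205,290,220,300)
    m&=roi.astype(bool)
    v,u=np.nonzero(m); P=ray(D,np.c_[u,v],93); print('rim n',len(P),'minrect',cv2.minAreaRect(P[:,:2].astype(np.float32)),'z',np.percentile(W[m&ok][:,2],[10,50,90]))
    # lid
    l=np.zeros_like(m); l[lr[0]:lr[1],lr[2]:lr[3]]=1
    wood=l.astype(bool)&ok&(W[...,2]>12)&(hsv[...,1]>90)&(hsv[...,2]>110)
    dark=l.astype(bool)&ok&(W[...,2]>25)&(hsv[...,2]<100)
    P=W[wood]; keep=np.ones(len(P),bool)
    for _ in range(6):
        c=P[keep].mean(0); N=np.linalg.svd(P[keep]-c)[2][2]; N*=np.sign(N[2]); keep=abs((P-c)@N)<3
    print('plane',c,N,keep.sum(),'tilt',np.degrees(np.arccos(N[2])))
    e1=np.array([N[0],N[1],0]);e1=-e1/np.linalg.norm(e1); ex=np.cross(np.cross(N,e1),N); ex/=np.linalg.norm(ex); ey=np.cross(N,ex)
    Q=np.c_[(P-c)@ex,(P-c)@ey,(P-c)@N][abs((P-c)@N)<8]
    print(cv2.minAreaRect(Q[:,:2].astype(np.float32)),'ex',ex,'pct',np.percentile(Q,[1,99],axis=0))
    H=W[dark]; Q=np.c_[(H-c)@ex,(H-c)@ey,(H-c)@N]; Q=Q[(Q[:,2]>28)&(Q[:,2]<42)]; print('handle top',len(Q),np.median(Q,0),np.percentile(Q,[3,97],axis=0))
    if len(Q)>5: r=cv2.minAreaRect(Q[:,:2].astype(np.float32)); print(r, 'center w',c+r[0][0]*ex+r[0][1]*ey+np.median(Q[:,2])*N)
E
```

```text
top cam [ 469.23855157  201.36143812 1241.75010155]
rim n 5 minrect ((510.065673828125, -7.477119445800781), (27.43132972717285, 133.58163452148438), 87.23992919921875) z [11.54127826 13.68813093 62.4674539 ]
plane [449.49707509 303.62462217  65.28817503] [-0.56904879 -0.05157354  0.82068486] 1680 tilt 34.846589980895054
((-2.5317840576171875, 0.45485687255859375), (164.4332733154297, 118.79838562011719), 0.3027748465538025) ex [0.81733493 0.074076   0.5713811 ] pct [[-81.98673082 -57.76116171  -7.33205745]
 [ 76.98720407  57.89638483   4.26846381]]
handle top 168 [ 0.49790368 -0.76975237 34.94272646] [[-28.67229325 -10.00467433  28.88630245]
 [ 25.32515649   8.54868347  38.19115241]]
((-2.590770721435547, -0.625676155090332), (19.990859985351562, 59.76782989501953), 89.18294525146484) center w [427.55190573 301.00746593  92.48482429]
scene cam [114.37558426 705.70419947 891.14503368]
rim n 169 minrect ((517.6139526367188, 28.274093627929688), (112.01097106933594, 151.72158813476562), 75.65478515625) z [89.42073839 91.95697288 95.52494448]
plane [446.41573211 308.23480172  62.87667868] [-0.56662679 -0.05207319  0.82232747] 1870 tilt 34.681534703094904
((4.478584289550781, 13.881271362304688), (175.8495330810547, 159.08575439453125), 0.4028506278991699) ex [0.81887675 0.07525505 0.56901453] pct [[-79.03008994 -62.43846333  -7.45996503]
 [ 78.37691976  55.72303389   4.17308243]]
handle top 14 [-0.98292291  4.99965835 30.57821985] [[-20.2537885    4.57425183  28.38634551]
 [ 21.05036317   6.80018804  33.04835623]]
((0.4416637420654297, 5.985526084899902), (2.81481671333313, 44.0211181640625), 89.94416809082031) center w [428.90319807 312.63614286  88.27330181]
```

```bash
cat >> h.py <<'E'
from scipy.spatial.transform import Rotation as Rn
def rel(st,p,Rt):
    R0=Rn.from_quat(st['eef_rot']); t=R0.inv().apply(np.array(p)-st['tool_pos']); w=(R0.inv()*Rt).as_rotvec(degrees=True)
    print('t',t.round(1),'w',w.round(2))
def pose(yaw,tilt=0):  # tool pointing down, tool x at world yaw deg; tilt: lid-style tilt of the tool in its xz plane
    return Rn.from_euler('z',yaw,degrees=True)*Rn.from_euler('y',tilt,degrees=True)*Rn.from_euler('x',180,degrees=True)
E
python3 - <<'E'
import pickle; from h import *
from plant import bot
d=pickle.load(open('d0.pkl','rb')); D=d['top']; W=cloud(D)
for z0,z1 in((86,97),(97,125)):
    roi=np.zeros(W.shape[:2],bool); roi[155:240,280:355]=1
    m=roi&(W[...,2]>z0)&(W[...,2]<z1)&(W[...,0]>400); P=W[m]; print(z0,len(P),cv2.minAreaRect(P[:,:2].astype(np.float32)))
    if z0==97: print(P.round(0).tolist()[::3])
S=W
for n,uv in dict(mill=(452,172),jar=(545,190),glass=(284,175),mug=(195,340),mugtree_mug=(480,110),treetop=(548,95),toaster=(360,120),tin=(303,283)).items():
    u,v=int(uv[0]/1.5),int(uv[1]/1.5); print(n,W[v,u].round(0))
s=bot.get_state()
for p in([450,-150,270],):
    for y in (50,100,185.2): rel(s,p,pose(y))
R=pose(185.2); print(R.as_matrix().round(2)); 
for t in(-35,35): print(t,pose(185.2,t).as_matrix()[:,2].round(3))
E
```

```text
86 287 ((519.6432495117188, 25.467979431152344), (113.28754425048828, 174.09559631347656), 75.8640365600586)
97 443 ((519.6408081054688, 25.131607055664062), (111.34766387939453, 182.6806640625), 75.56523132324219)
[[611.0, 17.0, 120.0], [609.0, 14.0, 118.0], [609.0, 7.0, 117.0], [607.0, 13.0, 112.0], [607.0, 7.0, 117.0], [606.0, -0.0, 118.0], [605.0, 15.0, 109.0], [605.0, 9.0, 113.0], [604.0, 3.0, 122.0], [604.0, -5.0, 116.0], [603.0, 20.0, 107.0], [602.0, 13.0, 110.0], [602.0, 6.0, 111.0], [602.0, -1.0, 114.0], [601.0, -6.0, 124.0], [601.0, 50.0, 98.0], [600.0, 20.0, 107.0], [600.0, 12.0, 107.0], [600.0, 6.0, 109.0], [600.0, -2.0, 110.0], [600.0, -8.0, 115.0], [599.0, 52.0, 97.0], [599.0, 45.0, 99.0], [599.0, 33.0, 100.0], [598.0, 15.0, 105.0], [598.0, 7.0, 106.0], [598.0, -0.0, 105.0], [597.0, -6.0, 112.0], [596.0, 53.0, 99.0], [597.0, 35.0, 98.0], [596.0, 26.0, 99.0], [596.0, 9.0, 100.0], [596.0, 2.0, 103.0], [595.0, -4.0, 109.0], [593.0, 60.0, 104.0], [594.0, 26.0, 100.0], [594.0, 16.0, 100.0], [594.0, -3.0, 102.0], [591.0, 62.0, 99.0], [591.0, 14.0, 100.0], [591.0, 7.0, 100.0],
[... 2127 characters left out ...]
, 110.0], [435.0, 61.0, 116.0], [435.0, 52.0, 119.0], [435.0, 44.0, 116.0], [434.0, 37.0, 114.0], [432.0, 51.0, 113.0], [432.0, 44.0, 116.0], [432.0, 37.0, 116.0], [430.0, 42.0, 120.0], [430.0, 35.0, 118.0]]
mill [706.  73. 159.]
jar [688. -83. 110.]
glass [727. 348.  38.]
mug [445. 500.  16.]
mugtree_mug [778.  41. 242.]
treetop [770. -33. 333.]
toaster [786. 215. 160.]
tin [541. 312.  49.]
t [ 390.  -279.8  -38.9] w [-6.000e-02 -3.000e-02 -3.374e+01]
t [ 390.  -279.8  -38.9] w [-5.000e-02 -6.000e-02 -8.374e+01]
t [ 390.  -279.8  -38.9] w [ 0.0000e+00 -1.0000e-01 -1.6894e+02]
[[-1.   -0.09 -0.  ]
 [-0.09  1.    0.  ]
 [ 0.    0.   -1.  ]]
-35 [-0.571 -0.052 -0.819]
35 [ 0.571  0.052 -0.819]
```

>>> {"name": "move_arm", "arguments": {"targets": [{"tx": 30,"ty": -22,"tz": -4,"wz": -7,"grip": 0},{"tx": 62,"ty": -45,"tz": -8,"wz": -14,"grip": 0},{"tx": 94,"ty": -68,"tz": -12,"wz": -21,"grip": 0},{"tx": 126,"ty": -91,"tz": -16,"wz": -28,"grip": 0},{"tx": 158,"ty": -114,"tz": -20,"wz": -35,"grip": 0.3}]}}

```text
schema error: expected keys wx, wy, wz, tx, ty, tz, grip
```

Run:
```python
from h import *
from plant import bot
s=bot.get_state(); print(s['clock'],s['tool_pos'],s['joints'].round(3),s['grip_width'])
for p,y in(([450,-150,270],100),([480,100,270],150)): rel(s,p,pose(y))
```

```text
0.1 [ 153.95277784 -527.75456156  230.72639745] [-1.44   0.259  0.021  1.334 -0.     1.418] 85.3306656202203
t [ 390.  -279.8  -38.9] w [-5.000e-02 -6.000e-02 -8.374e+01]
t [ 488.8 -511.4  -38.6] w [-2.0000e-02 -8.0000e-02 -1.3374e+02]
```

All keys required.

>>> {"name": "move_arm", "arguments": {"targets": [{"wx": 0,"wy": 0,"tx": 30,"ty": -22,"tz": -4,"wz": -7,"grip": 0},{"wx": 0,"wy": 0,"tx": 62,"ty": -45,"tz": -8,"wz": -14,"grip": 0},{"wx": 0,"wy": 0,"tx": 94,"ty": -68,"tz": -12,"wz": -21,"grip": 0},{"wx": 0,"wy": 0,"tx": 126,"ty": -91,"tz": -16,"wz": -28,"grip": 0},{"wx": 0,"wy": 0,"tx": 158,"ty": -114,"tz": -20,"wz": -35,"grip": 0.3}]}}

```text
clock: 0.52
tool_pos: [274.3, -372.7, 251.2]
eef_rot: [0.9, 0.435, 0.0, -0.0]
force: [1.1, -1.5, 0.6]
grip_width: 75.6
grasp_force: 0.0
```

Run:
```python
from h import *
from plant import bot
s=bot.get_state(); print(s['clock'],s['tool_pos'],s['joints'].round(3),s['grip_width'])
for p,y in(([450,-150,270],90),([480,100,270],120)): rel(s,p,pose(y))
```

```text
0.5167 [ 274.31459417 -372.68534773  251.18017211] [-1.118  0.104 -0.124  1.343  0.     1.124] 75.56374819802106
t [283.6  -0.8 -18.7] w [-2.000e-02 -2.000e-02 -3.844e+01]
t [ 498.1 -132.7  -18.6] w [-1.000e-02 -3.000e-02 -6.844e+01]
```

>>> {"name": "move_arm", "arguments": {"targets": [{"wx": 0,"wy": 0,"tx": 38,"ty": 0,"tz": -4,"wz": -7,"grip": 0.3},{"wx": 0,"wy": 0,"tx": 76,"ty": -1,"tz": -8,"wz": -14,"grip": 0.3},{"wx": 0,"wy": 0,"tx": 114,"ty": -2,"tz": -12,"wz": -21,"grip": 0.3},{"wx": 0,"wy": 0,"tx": 152,"ty": -3,"tz": -16,"wz": -28,"grip": 0.3},{"wx": 0,"wy": 0,"tx": 190,"ty": -4,"tz": -20,"wz": -35,"grip": 0.3}]}}

```text
clock: 0.93
tool_pos: [390.1, -221.8, 271.4]
eef_rot: [0.728, 0.686, -0.0, -0.0]
force: [1.1, -1.4, 0.3]
grip_width: 60.1
grasp_force: 0.0
```

>>> {"name": "move_arm", "arguments": {"targets": [{"wx": 0,"wy": 0,"tx": 37,"ty": 14,"tz": -2,"wz": -7,"grip": 0.3},{"wx": 0,"wy": 0,"tx": 74,"ty": 28,"tz": -4,"wz": -14,"grip": 0.3},{"wx": 0,"wy": 0,"tx": 111,"ty": 42,"tz": -6,"wz": -21,"grip": 0.3},{"wx": 0,"wy": 0,"tx": 148,"ty": 56,"tz": -8,"wz": -28,"grip": 0.3},{"wx": 0,"wy": 0,"tx": 185,"ty": 70,"tz": -10,"wz": -35,"grip": 0.3}]}}

```text
clock: 1.35
tool_pos: [471.7, -41.5, 281.3]
eef_rot: [0.488, 0.873, -0.0, -0.0]
force: [0.7, -1.4, 0.3]
grip_width: 60.3
grasp_force: 0.0
```

Run:
```python
from h import *
from plant import bot
s=bot.get_state(); print(s['clock'],s['tool_pos'],s['joints'].round(3),s['grip_width'],s['eef_rot'])
N=np.array([-.569,-.0516,.8207]); T=np.array([444.5,303.2,67.9])+100*N; print(T)
for p,y,t in(([430,150,250],153,0),(T,185.2,35)): rel(s,p,pose(y,t))
```

```text
1.35 [471.71399161 -41.54995264 281.3058349 ] [-0.265  0.116 -0.034  1.421 -0.     0.754] 60.30988997985243 [ 4.87815310e-01  8.72946860e-01 -3.04941259e-05 -4.81827154e-05]
[387.6  298.04 149.97]
t [185.   64.9  31.3] w [ -0.    -0.   -31.39]
t [333.3 106.3 131.3] w [-19.4  -31.29 -61.52]
```

>>> {"name": "move_arm", "arguments": {"targets": [{"wx": 0,"wy": 0,"tx": 37,"ty": 13,"tz": 4,"wz": -6.3,"grip": 0.3},{"wx": 0,"wy": 0,"tx": 74,"ty": 26,"tz": 8,"wz": -12.6,"grip": 0.3},{"wx": 0,"wy": 0,"tx": 111,"ty": 39,"tz": 12,"wz": -18.9,"grip": 0.3},{"wx": 0,"wy": 0,"tx": 148,"ty": 52,"tz": 16,"wz": -25.2,"grip": 0.3},{"wx": 0,"wy": 0,"tx": 185,"ty": 65,"tz": 20,"wz": -31.5,"grip": 0.3}]}}

```text
clock: 1.77
tool_pos: [430.1, 150.0, 260.9]
eef_rot: [0.233, 0.973, -0.0, -0.0]
force: [0.8, 0.2, -0.2]
grip_width: 59.8
grasp_force: 0.0
```

Run:
```python
from h import *
from plant import bot
s=bot.get_state(); print(s['clock'],s['tool_pos'],s['joints'].round(3),s['grip_width'],s['eef_rot'])
N=np.array([-.569,-.0516,.8207])
for b in(100,60): T=np.array([444.5,303.2,67.9])+b*N;rel(s,T,pose(185.2,34.8))
rel(s,(s['tool_pos']+T)/2,pose(169,17.4))
```

```text
1.7667 [430.07521883 150.02851746 260.91475164] [ 0.151  0.089 -0.117  1.366  0.     0.621] 59.82884644429472 [ 2.32882288e-01  9.72504916e-01 -6.19656558e-05 -1.53836453e-04]
t [104.9 112.7 111. ] w [ -9.76 -33.89 -31.13]
t [ 85.5 124.9 143.8] w [ -9.76 -33.89 -31.13]
t [42.8 62.4 71.9] w [ -2.43 -17.3  -15.81]
```

>>> {"name": "move_arm", "arguments": {"targets": [{"wx": -1.2,"wy": -4.4,"wz": -4,"tx": 14,"ty": 15,"tz": 14,"grip": 0.3},{"wx": -2.5,"wy": -8.8,"wz": -8,"tx": 28,"ty": 30,"tz": 28,"grip": 0.3},{"wx": -3.7,"wy": -13.2,"wz": -12,"tx": 42,"ty": 45,"tz": 42,"grip": 0.3},{"wx": -5,"wy": -17.6,"wz": -16,"tx": 56,"ty": 60,"tz": 57,"grip": 0.3},{"wx": -6.3,"wy": -22,"wz": -20,"tx": 69,"ty": 75,"tz": 72,"grip": 0.3}]}}

```text
clock: 2.18
tool_pos: [403.3, 247.6, 189.1]
eef_rot: [0.058, 0.978, 0.009, 0.199]
force: [0.4, 0.4, -0.6]
grip_width: 59.8
grasp_force: 0.0
```

Run:
```python
from h import *
from plant import bot
s=bot.get_state(); print(s['clock'],s['tool_pos'],s['joints'].round(3),s['grip_width'],s['eef_rot'])
N=np.array([-.569,-.0516,.8207])
for b in(100,60,0): T=np.array([444.5,303.2,67.9])+b*N;rel(s,T,pose(185.2,34.8))
```

```text
2.1833 [403.26177375 247.61596032 189.10485555] [ 0.492 -0.055 -0.528  0.742 -0.191  0.576] 59.773204865712 [0.05783825 0.97818604 0.00870022 0.19932663]
t [35.4 46.8 29.6] w [ -3.55 -11.62 -11.2 ]
t [27.6 50.  68.7] w [ -3.55 -11.62 -11.2 ]
t [ 15.9  54.9 127.3] w [ -3.55 -11.62 -11.2 ]
```

>>> {"name": "move_arm", "arguments": {"targets": [{"wx": -0.7,"wy": -2.3,"wz": -2.2,"tx": 8,"ty": 12,"tz": 8,"grip": 0.3},{"wx": -1.4,"wy": -4.6,"wz": -4.4,"tx": 16,"ty": 24,"tz": 18,"grip": 0.3},{"wx": -2.1,"wy": -7,"wz": -6.7,"tx": 24,"ty": 36,"tz": 30,"grip": 0.3},{"wx": -2.8,"wy": -9.3,"wz": -9,"tx": 30,"ty": 46,"tz": 45,"grip": 0.3},{"wx": -3.55,"wy": -11.6,"wz": -11.2,"tx": 27.5,"ty": 50,"tz": 68,"grip": 0.3}]}}

```text
clock: 2.6
tool_pos: [409.8, 300.4, 118.2]
eef_rot: [-0.044, 0.954, 0.014, 0.298]
force: [1.5, 1.0, -0.3]
grip_width: 59.4
grasp_force: 0.0
```

Run:
```python
from h import *
from plant import bot,imaging
s=bot.get_state(); print(s['clock'],s['tool_pos'],s['joints'].round(3),s['grip_width'],s['eef_rot'])
w=imaging.read_camera('wrist'); cv2.imwrite('pics/c.png',w['color']); print(w['mount'],w['K'])
s=bot.get_state(); N=np.array([-.569,-.0516,.8207])
for b in(30,0): T=np.array([444.5,303.2,67.9])+b*N;rel(s,T,pose(185.2,34.8))
```

```text
2.6 [409.80897692 300.44744699 118.23138239] [ 0.64   0.022 -0.774  0.241 -0.301  0.466] 59.4470559159541 [-0.0435011   0.95350565  0.01392374  0.29789386]
[[-3.90228015e-04 -9.53417247e-01 -3.01654438e-01  7.67168474e+01]
 [ 9.99999896e-01 -4.42900064e-04  1.06216191e-04  7.22460890e-01]
 [-2.34871118e-04 -3.01654366e-01  9.53417321e-01 -1.43590315e+02]
 [ 0.00000000e+00  0.00000000e+00  0.00000000e+00  1.00000000e+00]] [[297.31863964   0.         257.82049211]
 [  0.         297.31863964 186.7368574 ]
 [  0.           0.           1.        ]]
t [-2.6  0.9 27.6] w [-0.03 -0.18  0.24]
t [-2.7  0.9 57.6] w [-0.03 -0.18  0.24]
```

View pics/c.png

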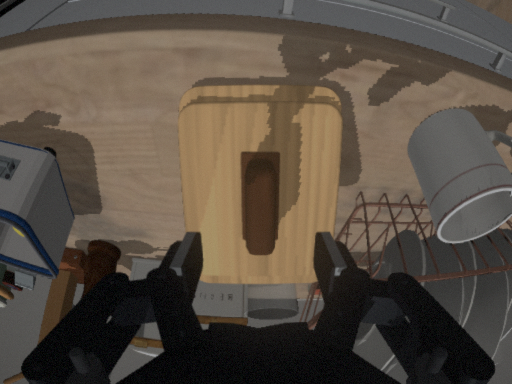

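Wrist view: the handle (260,203) is centred between the fingers (183 and 333), and the lid is aligned with the image. Advancing and gripping.

>>> {"name": "move_arm", "arguments": {"targets": [{"wx": 0,"wy": -0.2,"wz": 0.2,"tx": -2,"ty": 1,"tz": 14,"grip": 0.3},{"wx": 0,"wy": -0.2,"wz": 0.2,"tx": -2.5,"ty": 1,"tz": 28,"grip": 0.3},{"wx": 0,"wy": -0.2,"wz": 0.2,"tx": -2.5,"ty": 1,"tz": 42,"grip": 0.3},{"wx": 0,"wy": -0.2,"wz": 0.2,"tx": -2.5,"ty": 1,"tz": 52,"grip": 0.3},{"wx": 0,"wy": -0.2,"wz": 0.2,"tx": -2.5,"ty": 1,"tz": 55,"grip": 0.35}]}}

```text
clock: 3.07
tool_pos: [444.0, 302.3, 72.9]
eef_rot: [-0.039, 0.954, 0.013, 0.297]
force: [0.1, -0.7, 0.4]
grip_width: 55.4
grasp_force: 0.0
```

>>> {"name": "move_arm", "arguments": {"targets": [{"wx": 0,"wy": 0,"wz": 0,"tx": 0,"ty": 0,"tz": 0,"grip": 0.5},{"wx": 0,"wy": 0,"wz": 0,"tx": 0,"ty": 0,"tz": 0,"grip": 0.6},{"wx": 0,"wy": 0,"wz": 0,"tx": 0,"ty": 0,"tz": 0,"grip": 0.7},{"wx": 0,"wy": 0,"wz": 0,"tx": 0,"ty": 0,"tz": 0,"grip": 0.85},{"wx": 0,"wy": 0,"wz": 0,"tx": 0,"ty": 0,"tz": 0,"grip": 1}], "force": 60}}

```text
clock: 3.48
tool_pos: [443.7, 303.2, 74.7]
eef_rot: [-0.04, 0.953, 0.014, 0.298]
force: [-1.8, 1.2, 3.3]
grip_width: 18.9
grasp_force: 59.6
```

>>> {"name": "move_arm", "arguments": {"targets": [{"wx": 0,"wy": 0,"wz": 0,"tx": 0,"ty": 0,"tz": 0,"grip": 1},{"wx": 0,"wy": 0,"wz": 0,"tx": 0,"ty": 0,"tz": 0,"grip": 1},{"wx": 0,"wy": 0,"wz": 0,"tx": 0,"ty": 0,"tz": 0,"grip": 1},{"wx": 0,"wy": 0,"wz": 0,"tx": 0,"ty": 0,"tz": 0,"grip": 1},{"wx": 0,"wy": 0,"wz": 0,"tx": 0,"ty": 0,"tz": 0,"grip": 1}]}}

```text
clock: 3.9
tool_pos: [443.8, 303.2, 74.6]
eef_rot: [-0.04, 0.953, 0.014, 0.299]
force: [-4.4, 0.8, 6.1]
grip_width: 19.0
grasp_force: 60.3
```

Run:
```python
from h import *
from plant import bot
s=bot.get_state(); print(s['clock'],s['tool_pos'],s['joints'].round(3),s['grip_width'],s['eef_rot'],s['force'],s['grasp_force'])
rel(s,s['tool_pos']+[-40,0,120],pose(185.2,15))
```

```text
3.9 [443.83263105 303.20505167  74.61215447] [ 0.596  0.133 -0.804  0.089 -0.28   0.433] 19.035539112619205 [-0.04003661  0.95346506  0.0140125   0.29850478] [-4.4199251   0.83070678  6.10405459] 60.30064344406128
t [ -35.7    3.7 -121.3] w [ 0.   19.78 -0.38]
```

>>> {"name": "move_arm", "arguments": {"targets": [{"wx": 0,"wy": 0,"wz": 0,"tx": 0,"ty": 0,"tz": -12,"grip": 1},{"wx": 0,"wy": 0,"wz": 0,"tx": -3,"ty": 0,"tz": -32,"grip": 1},{"wx": 0,"wy": 4,"wz": 0,"tx": -12,"ty": 1,"tz": -60,"grip": 1},{"wx": 0,"wy": 10,"wz": 0,"tx": -24,"ty": 2,"tz": -90,"grip": 1},{"wx": 0,"wy": 16,"wz": 0,"tx": -40,"ty": 3,"tz": -120,"grip": 1}]}}

```text
clock: 4.32
tool_pos: [409.6, 302.5, 178.4]
eef_rot: [-0.042, 0.982, 0.008, 0.185]
force: [2.3, 1.7, -3.5]
grip_width: 18.8
grasp_force: 58.9
```

Run:
```python
from h import *
from plant import bot
s=bot.get_state(); print(s['clock'],s['tool_pos'],s['joints'].round(3),s['grip_width'],s['eef_rot'],s['force'],s['grasp_force'],s['wrist_torque'])
rel(s,[430,200,250],pose(175,0))
rel(s,[520,26,250],pose(165.7,0))
```

```text
4.3167 [409.55345258 302.47135605 178.36752205] [ 0.57   0.025 -0.47   0.742 -0.17   0.455] 18.839176145079165 [-0.04218219  0.98171604  0.00821151  0.1854369 ] [ 2.34771384  1.74348485 -3.51024077] 58.89440417289734 [0.04845132 0.41190584 0.02735881]
t [ -36.9 -103.8  -62.5] w [ 1.88 21.34  9.81]
t [-106.5 -284.9  -35.3] w [ 3.62 21.19 19.  ]
```

>>> {"name": "move_arm", "arguments": {"targets": [{"wx": 0.4,"wy": 4.3,"wz": 2,"tx": -7,"ty": -20,"tz": -13,"grip": 1},{"wx": 0.8,"wy": 8.6,"wz": 4,"tx": -14,"ty": -41,"tz": -26,"grip": 1},{"wx": 1.1,"wy": 12.8,"wz": 6,"tx": -22,"ty": -62,"tz": -39,"grip": 1},{"wx": 1.5,"wy": 17,"wz": 8,"tx": -29,"ty": -83,"tz": -51,"grip": 1},{"wx": 1.9,"wy": 21.3,"wz": 9.8,"tx": -37,"ty": -104,"tz": -63,"grip": 1}]}}

```text
clock: 4.73
tool_pos: [431.6, 199.4, 250.8]
eef_rot: [0.045, 0.999, 0.001, 0.001]
force: [0.7, 0.5, -2.8]
grip_width: 18.9
grasp_force: 59.1
```

Run:
```python
from h import *
from plant import bot
s=bot.get_state(); print(s['clock'],s['tool_pos'],s['joints'].round(3),s['eef_rot'])
rel(s,[519,26,230],pose(165.7,0))
```

```text
4.7333 [431.5920403  199.42645632 250.82375031] [ 2.560e-01  1.230e-01 -1.020e-01  1.342e+00  1.000e-03  3.450e-01] [4.48250739e-02 9.98993533e-01 7.42109796e-04 1.44345231e-03]
t [-102.5 -164.9   20.8] w [0.11 0.15 9.16]
```

>>> {"name": "move_arm", "arguments": {"targets": [{"wx": 0,"wy": 0,"wz": 2,"tx": -20,"ty": -33,"tz": 3,"grip": 1},{"wx": 0,"wy": 0,"wz": 4,"tx": -41,"ty": -66,"tz": 7,"grip": 1},{"wx": 0,"wy": 0,"wz": 6,"tx": -62,"ty": -99,"tz": 12,"grip": 1},{"wx": 0,"wy": 0,"wz": 8,"tx": -83,"ty": -133,"tz": 17,"grip": 1},{"wx": 0.1,"wy": 0.1,"wz": 9.2,"tx": -102,"ty": -165,"tz": 21,"grip": 1}]}}

```text
clock: 5.15
tool_pos: [519.6, 24.9, 228.4]
eef_rot: [0.125, 0.992, -0.0, 0.002]
force: [0.2, -0.0, -2.6]
grip_width: 18.8
grasp_force: 59.1
```

>>> {"name": "move_arm", "arguments": {"targets": [{"wx": 0,"wy": 0,"wz": 0,"tx": 0,"ty": 0,"tz": 0,"grip": 1},{"wx": 0,"wy": 0,"wz": 0,"tx": 0,"ty": 0,"tz": 0,"grip": 1},{"wx": 0,"wy": 0,"wz": 0,"tx": 0,"ty": 0,"tz": 0,"grip": 1},{"wx": 0,"wy": 0,"wz": 0,"tx": 0,"ty": 0,"tz": 0,"grip": 1},{"wx": 0,"wy": 0,"wz": 0,"tx": 0,"ty": 0,"tz": 0,"grip": 1}]}}

```text
clock: 5.57
tool_pos: [518.8, 28.2, 229.4]
eef_rot: [0.123, 0.992, 0.0, 0.002]
force: [0.4, -0.4, -2.1]
grip_width: 19.1
grasp_force: 59.3
```

Run:
```python
from h import *
from plant import bot,imaging
import pickle
s=bot.get_state(); print(s['clock'],s['tool_pos'],s['joints'].round(3),s['eef_rot'],s['grip_width'],s['force'])
d={n:imaging.read_camera(n) for n in("scene","top")}; d['s']=s
pickle.dump(d,open('d1.pkl','wb'))
for n in("scene","top"):
    D=d[n]; u,v=proj(D,s['tool_pos']+[0,0,-15])[0].astype(int)
    c=D['color'][max(v-70,0):v+70,max(u-90,0):u+90]; print(n,u,v)
    d[n+'c']=cv2.resize(c,(540,420))
cv2.imwrite('pics/d.png',cv2.resize(np.hstack([d['scenec'],d['topc']]),(800,311)))
```

```text
5.5667 [518.80119099  28.19485299 229.44309009] [-0.107  0.204 -0.056  1.306  0.     0.14 ] [1.23116322e-01 9.92389661e-01 5.35859463e-05 2.26474541e-03] 19.050857559388024 [ 0.411392   -0.41242489 -2.06044826]
scene 314 133
top 325 193
```

View pics/d.png

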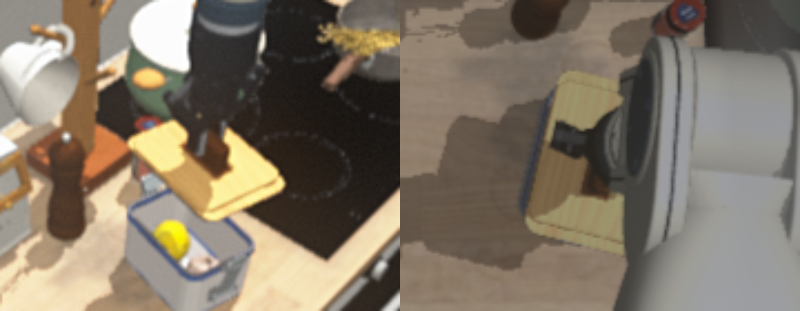

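Scene crop: the lid is held level over the box, with the handle in the gripper. Measuring lid against box in the same camera.

Run:
```python
import pickle; from h import *
d=pickle.load(open('d1.pkl','rb'));d0=pickle.load(open('d0.pkl','rb')); s=d['s']
ax=Rn.from_quat(s['eef_rot']).as_matrix()[:,0]*-1; print('yaw',np.degrees(np.arctan2(ax[1],ax[0])))
for n in('scene','top'):
    D=d[n];W=cloud(D);hsv=cv2.cvtColor(D['color'],cv2.COLOR_BGR2HSV)
    m=(np.hypot(W[...,0]-518,W[...,1]-28)<125)&(W[...,2]>180)&(W[...,2]<250)&(hsv[...,1]>80)&(hsv[...,0]>10)&(hsv[...,0]<28)&(hsv[...,2]>90)
    P=W[m];k=P[:,2]>190
    for _ in range(6):
        c=P[k].mean(0);N=np.linalg.svd(P[k]-c)[2][2];N*=np.sign(N[2]);k=abs((P-c)@N)<2.5
    zc=c[2]-(N[0]*(518-c[0])+N[1]*(28-c[1]))/N[2]
    print(n,'N',N.round(4),'z at ctr',zc,k.sum())
    v,u=np.nonzero(m); uv=np.c_[u,v][k]; Q=ray(D,uv,zc)
    r=cv2.minAreaRect(Q[:,:2].astype(np.float32)); print(r)
    for side in range(1):
        C=np.array([518.5,27]);ex=np.array([np.cos(np.radians(-14.3)),np.sin(np.radians(-14.3))]);ey=np.array([-ex[1],ex[0]])
        q=np.c_[(Q[:,:2]-C)@ex,(Q[:,:2]-C)@ey]; print('lid ext',np.percentile(q,[0.5,2,98,99.5],axis=0).round(1).tolist())
    # box from d0 by rays: blue rim
    D=d0[n]; hsv=cv2.cvtColor(D['color'],cv2.COLOR_BGR2HSV); b=D['color'].astype(int)
    m=((b[...,0]-b[...,2])>(15 if n=='top' else 25)); roi=np.zeros_like(m)
    if n=='top': roi[155:235,280:355]=1
    else: roi[140:210,275:345]=1
    v,u=np.nonzero(m&roi); Q=ray(D,np.c_[u,v],93)[:,:2]; Q=Q[np.hypot(*(Q-C).T)<105]
    q=np.c_[(Q-C)@ex,(Q-C)@ey]
    print('box ext',len(q),np.percentile(q,[0,0.5,2,98,99.5,100],axis=0).round(1).tolist(),cv2.minAreaRect(Q.astype(np.float32)))
```

```text
yaw -14.144099172562736
scene N [-0.0015 -0.0178  0.9998] z at ctr 217.53027212264718 1146
((506.9432067871094, 31.905838012695312), (119.69562530517578, 152.84530639648438), 76.04470825195312)
lid ext [[-77.9, -57.4], [-75.8, -55.3], [59.6, 58.6], [62.6, 60.6]]
box ext 234 [[-77.1, -55.1], [-77.0, -55.0], [-76.0, -54.5], [74.2, 57.1], [74.9, 57.3], [75.0, 57.5]] ((517.778076171875, 28.34644317626953), (112.55172729492188, 152.0811767578125), 75.81763458251953)
top N [ 8.000e-04 -1.480e-02  9.999e-01] z at ctr 218.6889280915189 1113
((517.3168334960938, 54.466796875), (88.86431884765625, 158.4015655517578), 89.30036926269531)
lid ext [[-75.6, -29.6], [-74.5, -26.5], [62.6, 59.1], [64.8, 59.7]]
box ext 104 [[-74.4, -52.3], [-74.4, -52.2], [-70.1, -52.2], [69.9, 44.0], [72.2, 47.6], [73.2, 48.8]] ((517.4721069335938, 20.799583435058594), (97.58927154541016, 150.23670959472656), 80.60102081298828)
```

Run:
```python
import pickle; from h import *
d=pickle.load(open('d1.pkl','rb'))
C=np.array([518.5,27]);a=np.radians(-14.2);ex=np.array([np.cos(a),np.sin(a)]);ey=np.array([-ex[1],ex[0]])
for n,zc in(('scene',217.5),('top',218.7)):
    D=d[n];W=cloud(D);X=(W[...,:2]-C)@ex;Y=(W[...,:2]-C)@ey;H=W[...,2]-zc
    for y0,y1 in((15,30),(30,45),(45,58)):
        m=(Y>y0)&(Y<y1)&(abs(X)<110)&(H>-40)&(H<15)
        x=X[m];h=H[m]-0.017*Y[m]; o=np.argsort(x); x=x[o];h=h[o]
        lo=x<-55;hi=x>40
        print(n,y0,'near',[(round(i),round(j)) for i,j in zip(x[lo],h[lo])][::3][-0:14],'\n  far',[(round(i),round(j)) for i,j in zip(x[hi],h[hi])][::3][-14:])
```

```text
scene 15 near [(-89, -7), (-89, -6), (-87, -5), (-85, -6), (-84, -5), (-82, -7), (-81, -5), (-80, -4), (-77, -4), (-76, -3), (-75, -8), (-74, 2), (-73, 3), (-70, -2)] 
  far [(42, 1), (44, 2), (46, -1), (49, 1), (50, 1), (52, 2), (54, -1), (57, -1), (61, -2), (62, -1), (63, 1), (70, -6), (74, -4), (76, -7)]
scene 30 near [(-90, -6), (-89, -9), (-88, -7), (-87, -6), (-84, -8), (-83, -4), (-80, -8), (-79, -6), (-77, -5), (-77, -6), (-76, -1), (-76, 0), (-75, 0), (-72, 1)] 
  far [(41, 0), (43, 0), (44, 0), (47, -1), (49, -2), (51, 1), (55, -1), (56, 0), (58, 0), (60, -1), (62, 1), (71, -7), (72, -8), (76, -7)]
scene 45 near [(-89, -7), (-87, -6), (-85, -5), (-83, -8), (-81, -7), (-79, -5), (-76, -5), (-76, -4), (-75, -7), (-75, 0), (-74, -7), (-72, -8), (-71, -1), (-69, -7)] 
  far [(43, -1), (45, -26), (48, 1), (49, -1), (50, 1), (53, 1), (56, 0), (58, 0), (61, 0), (64, -6), (69, -7), (72, -7), (74, -6)]
top 15 near [(-88, -5), (-87, -9), (-86, -5), (-85, -6), (-84, -9), (-83, -7), (-82, -7), (-81, -5), (-80, -7), (-79, -7), (-79, -6), (-77, -2), (-77, -6), (-75, 1)] 
  far [(64, 1), (65, -2), (66, -4), (67, -3), (69, -7), (70, -8), (70, -7), (71, -7), (72, -4), (73, -8), (74, -5), (75, -6), (76, -6), (77, -5)]
top 30 near [(-88, -6), (-87, -7), (-86, -8), (-85, -5), (-84, -9), (-83, -5), (-82, -3), (-81, -4), (-80, -5), (-79, -5), (-78, -7), (-77, -4), (-76, -7), (-76, -2)] 
  far [(63, -2), (64, 0), (66, -2), (68, -8), (69, -4), (70, -8), (71, -11), (72, -4), (73, -7), (74, -5), (75, -3), (76, -12), (77, -9), (78, -8)]
top 45 near [(-87, -5), (-85, -6), (-83, -10), (-82, -7), (-81, -8), (-80, -4), (-79, -9), (-78, -6), (-77, -4), (-76, -6), (-75, 3), (-74, 4), (-73, 0), (-72, 0)] 
  far [(60, -2), (61, 0), (62, -8), (63, -1), (65, -10), (66, -7), (67, -7), (68, -9), (69, -4), (70, -8), (71, -5), (72, -8), (74, -8), (75, -5)]
```

>>> {"name": "move_arm", "arguments": {"targets": [{"wx": 0.5,"wy": 0,"wz": 0,"tx": -3,"ty": -0.5,"tz": 16,"grip": 1},{"wx": 1,"wy": 0,"wz": 0.1,"tx": -5.7,"ty": -1,"tz": 34,"grip": 1},{"wx": 1,"wy": 0,"wz": 0.1,"tx": -5.7,"ty": -1,"tz": 52,"grip": 1},{"wx": 1,"wy": 0,"wz": 0.1,"tx": -5.7,"ty": -1,"tz": 68,"grip": 1},{"wx": 1,"wy": 0,"wz": 0.1,"tx": -5.7,"ty": -1,"tz": 77,"grip": 1}]}}

```text
clock: 6.08
tool_pos: [524.0, 25.5, 150.7]
eef_rot: [0.124, 0.992, -0.009, 0.0]
force: [-0.7, 0.7, -2.0]
grip_width: 18.9
grasp_force: 59.3
```

>>> {"name": "move_arm", "arguments": {"targets": [{"wx": 0,"wy": 0,"wz": 0,"tx": 0,"ty": 0,"tz": 0,"grip": 1},{"wx": 0,"wy": 0,"wz": 0,"tx": 0,"ty": 0,"tz": 0,"grip": 1},{"wx": 0,"wy": 0,"wz": 0,"tx": 0,"ty": 0,"tz": 0,"grip": 1},{"wx": 0,"wy": 0,"wz": 0,"tx": 0,"ty": 0,"tz": 0,"grip": 1},{"wx": 0,"wy": 0,"wz": 0,"tx": 0,"ty": 0,"tz": 0,"grip": 1}]}}

```text
clock: 6.5
tool_pos: [525.3, 24.7, 153.1]
eef_rot: [0.125, 0.992, -0.009, 0.002]
force: [0.4, 0.6, -3.1]
grip_width: 19.0
grasp_force: 59.3
```

```bash
cat > look.py <<'E'
from h import *
from plant import bot,imaging
import pickle,sys
s=bot.get_state(); print(s['clock'],s['tool_pos'],s['eef_rot'].round(4),s['grip_width'],s['force'])
d={n:imaging.read_camera(n) for n in("scene","top")}
C=np.array([518.5,27]);a=np.radians(-14.2);ex=np.array([np.cos(a),np.sin(a)]);ey=np.array([-ex[1],ex[0]]);zt=float(sys.argv[1])
for n in('scene','top'):
    D=d[n];W=cloud(D);X=(W[...,:2]-C)@ex;Y=(W[...,:2]-C)@ey
    hsv=cv2.cvtColor(D['color'],cv2.COLOR_BGR2HSV)
    w=(hsv[...,1]>80)&(hsv[...,0]>10)&(hsv[...,0]<28)&(hsv[...,2]>90)
    m=w&(abs(X)<105)&(abs(Y)<75)&(abs(W[...,2]-zt)<14)
    P=np.c_[X[m],Y[m],W[...,2][m]];k=(abs(P[:,0])<65)&(abs(P[:,1])<54)&(abs(P[:,2]-zt)<9)
    A=np.c_[P[:,:2],np.ones(len(P))]
    for _ in range(6): co=np.linalg.lstsq(A[k],P[k,2],rcond=None)[0]; k=abs(P[:,2]-A@co)<2.5
    # extents on top face: median of edges per strip
    T=P[k]; 
    def edge(i,j,sgn,lo,hi):
        v=[ (sgn*T[(T[:,j]>b)&(T[:,j]<b+5)][:,i]).max(initial=-999)*sgn for b in range(lo,hi,5)]; return round(float(np.median(v)),1)
    print(n,'slopes x,y',co[:2].round(4),'z',co[2].round(1),'x',edge(0,1,-1,15,50),edge(0,1,1,15,50),'y',edge(1,0,-1,-60,-30),edge(1,0,1,-50,50),len(T))
D=d['scene'];u,v=proj(D,np.array([518,27,110]))[0].astype(int)
cv2.imwrite('pics/%s.png'%sys.argv[2],cv2.resize(D['color'][v-50:v+50,u-65:u+65],(780,600),interpolation=cv2.INTER_CUBIC))
E
python3 look.py 141 e
```

```text
6.5 [525.27511352  24.72176903 153.10870358] [ 0.1248  0.9921 -0.0086  0.0019] 19.0263957678227 [ 0.37291296  0.61592881 -3.09369219]
scene slopes x,y [-0.0042  0.0044] z 141.2 x -70.2 69.5 y -60.3 57.9 1028
top slopes x,y [-0.0086 -0.0084] z 141.9 x -68.5 77.5 y -17.7 57.3 794
```

View pics/e.png

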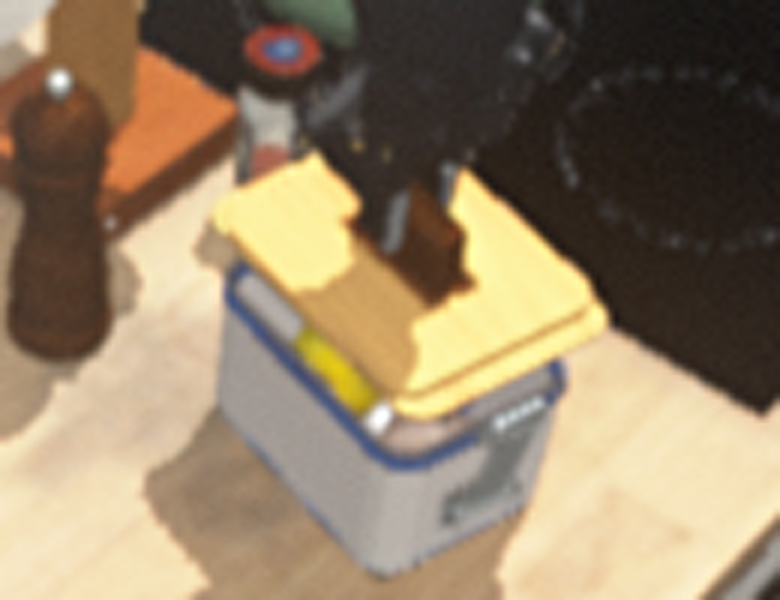

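The crop shows the lid centred above the box, level, slightly toward -y. I'll shift +1.2 in y and descend.

>>> {"name": "move_arm", "arguments": {"targets": [{"wx": 0,"wy": 0,"wz": 0,"tx": 0,"ty": 1.2,"tz": 5,"grip": 1},{"wx": 0,"wy": 0,"wz": 0,"tx": 0,"ty": 1.2,"tz": 10,"grip": 1},{"wx": 0,"wy": 0,"wz": 0,"tx": 0,"ty": 1.2,"tz": 14,"grip": 1},{"wx": 0,"wy": 0,"wz": 0,"tx": 0,"ty": 1.2,"tz": 17,"grip": 1},{"wx": 0,"wy": 0,"wz": 0,"tx": 0,"ty": 1.2,"tz": 19,"grip": 1}], "force": 30}}

```text
clock: 7.02
tool_pos: [524.9, 25.6, 132.5]
eef_rot: [0.125, 0.992, -0.009, 0.001]
force: [-0.8, -0.8, -2.7]
grip_width: 18.9
grasp_force: 59.3
```

>>> {"name": "move_arm", "arguments": {"targets": [{"wx": 0,"wy": 0,"wz": 0,"tx": 0,"ty": 0,"tz": 0.5,"grip": 1},{"wx": 0,"wy": 0,"wz": 0,"tx": 0,"ty": 0,"tz": 1,"grip": 1},{"wx": 0,"wy": 0,"wz": 0,"tx": 0,"ty": 0,"tz": 1.5,"grip": 1},{"wx": 0,"wy": 0,"wz": 0,"tx": 0,"ty": 0,"tz": 2,"grip": 1},{"wx": 0,"wy": 0,"wz": 0,"tx": 0,"ty": 0,"tz": 2.5,"grip": 1}]}}

```text
clock: 7.43
tool_pos: [525.2, 25.5, 130.8]
eef_rot: [0.125, 0.992, -0.009, 0.001]
force: [0.4, 0.5, -2.9]
grip_width: 18.9
grasp_force: 59.3
```

>>> {"name": "move_arm", "arguments": {"targets": [{"wx": 0,"wy": 0,"wz": 0,"tx": 0,"ty": 0,"tz": 0.5,"grip": 1},{"wx": 0,"wy": 0,"wz": 0,"tx": 0,"ty": 0,"tz": 1,"grip": 1},{"wx": 0,"wy": 0,"wz": 0,"tx": 0,"ty": 0,"tz": 1.5,"grip": 1},{"wx": 0,"wy": 0,"wz": 0,"tx": 0,"ty": 0,"tz": 2,"grip": 1},{"wx": 0,"wy": 0,"wz": 0,"tx": 0,"ty": 0,"tz": 2.5,"grip": 1}]}}

```text
clock: 7.85
tool_pos: [525.0, 25.6, 128.4]
eef_rot: [0.125, 0.992, -0.009, 0.001]
force: [-2.5, 0.3, 2.4]
grip_width: 19.2
grasp_force: 60.1
```

>>> {"name": "move_arm", "arguments": {"targets": [{"wx": 0,"wy": 0,"wz": 0,"tx": 0.5,"ty": 0,"tz": 0,"grip": 1},{"wx": 0,"wy": 0,"wz": 0,"tx": 1,"ty": 0,"tz": 0,"grip": 1},{"wx": 0,"wy": 0,"wz": 0,"tx": 1.2,"ty": 0,"tz": 0.3,"grip": 1},{"wx": 0,"wy": 0,"wz": 0,"tx": 1.2,"ty": 0,"tz": 0.6,"grip": 1},{"wx": 0,"wy": 0,"wz": 0,"tx": 1.2,"ty": 0,"tz": 0.6,"grip": 1}]}}

```text
clock: 8.27
tool_pos: [524.8, 25.6, 128.0]
eef_rot: [0.125, 0.992, -0.009, 0.002]
force: [3.5, -1.2, 2.9]
grip_width: 18.9
grasp_force: 60.1
```

```bash
python3 look.py 117 f
```

```text
8.2667 [524.75007117  25.61244987 127.9724531 ] [ 0.1249  0.9921 -0.0087  0.0019] 18.907101481715195 [ 3.47968768 -1.17266607  2.8933215 ]
scene slopes x,y [-0.0022 -0.0007] z 115.9 x -71.0 69.3 y -59.9 58.2 985
top slopes x,y [-0.006   0.0024] z 116.9 x -69.1 75.0 y -13.0 57.7 748
```

View pics/f.png

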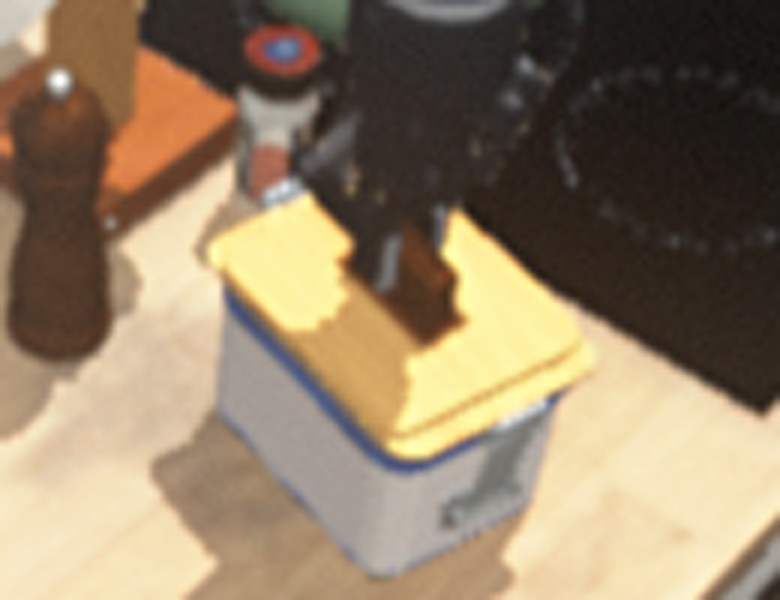

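The lid rests level on both clip slopes, about 13 mm above the rim. Releasing.

>>> {"name": "move_arm", "arguments": {"targets": [{"wx": 0,"wy": 0,"wz": 0,"tx": -0.4,"ty": 0,"tz": 0,"grip": 0.7},{"wx": 0,"wy": 0,"wz": 0,"tx": -0.4,"ty": 0,"tz": 0,"grip": 0.6},{"wx": 0,"wy": 0,"wz": 0,"tx": -0.4,"ty": 0,"tz": 0,"grip": 0.5},{"wx": 0,"wy": 0,"wz": 0,"tx": -0.4,"ty": 0,"tz": 0,"grip": 0.4},{"wx": 0,"wy": 0,"wz": 0,"tx": -0.4,"ty": 0,"tz": 0,"grip": 0.4}]}}

```text
clock: 8.78
tool_pos: [524.0, 25.8, 127.3]
eef_rot: [0.125, 0.992, -0.009, 0.001]
force: [-0.1, 0.5, -0.3]
grip_width: 51.0
grasp_force: 0.0
```

>>> {"name": "move_arm", "arguments": {"targets": [{"wx": 0,"wy": 0,"wz": 0,"tx": 0,"ty": 0,"tz": -5,"grip": 0.4},{"wx": 0,"wy": 0,"wz": 0,"tx": 0,"ty": 0,"tz": -15,"grip": 0.4},{"wx": 0,"wy": 0,"wz": 0,"tx": 0,"ty": 0,"tz": -30,"grip": 0.4},{"wx": 0,"wy": 0,"wz": 0,"tx": 0,"ty": 0,"tz": -55,"grip": 0.4},{"wx": 0,"wy": 0,"wz": 0,"tx": 0,"ty": 0,"tz": -80,"grip": 0.6}]}}

```text
clock: 9.2
tool_pos: [524.0, 27.2, 209.1]
eef_rot: [0.125, 0.992, -0.009, 0.001]
force: [1.2, 0.5, -0.3]
grip_width: 40.4
grasp_force: 0.0
```

```bash
python3 look.py 117 g
python3 - <<'E'
from h import *
from plant import bot
s=bot.get_state()
C=np.array([518.3,27]);a=np.radians(-14.2);ex=np.array([np.cos(a),np.sin(a)])
for k in(58,-58): p=[*(C+k*ex),200]; print(p); rel(s,p,pose(165.8))
E
```

```text
9.2 [523.96409685  27.1582229  209.05658123] [ 1.248e-01  9.921e-01 -8.600e-03  7.000e-04] 40.359312937062356 [ 1.15355532  0.51650645 -0.33780925]
scene slopes x,y [-0.0059  0.0031] z 117.0 x -70.3 68.7 y -60.6 58.6 1060
top slopes x,y [-0.0079  0.0084] z 117.8 x -69.1 81.6 y -33.8 57.7 900
[np.float64(574.527830293918), np.float64(12.772171619029452), 200]
t [-50.4  -1.6  12.9] w [-0.91  0.64 -0.14]
[np.float64(462.0721697060819), np.float64(41.22782838097055), 200]
t [65.6 -1.9 11.6] w [-0.91  0.64 -0.14]
```

View pics/g.png

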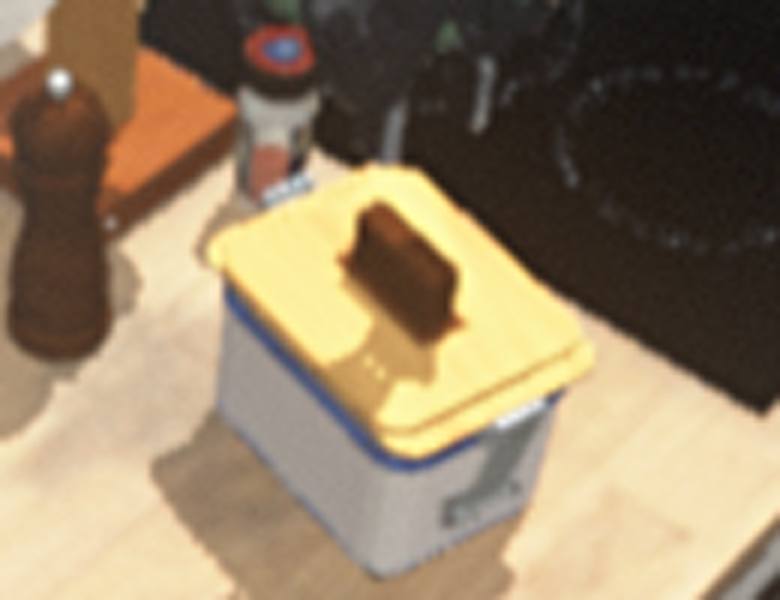

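Released, and the lid lies level on both clips. Pressing the far end with shut fingers.

>>> {"name": "move_arm", "arguments": {"targets": [{"wx": -0.3,"wy": 0.2,"wz": 0,"tx": -20,"ty": -0.6,"tz": 2,"grip": 0.8},{"wx": -0.9,"wy": 0.5,"wz": -0.1,"tx": -40,"ty": -1.5,"tz": 10,"grip": 1},{"wx": -0.9,"wy": 0.6,"wz": -0.1,"tx": -50,"ty": -2,"tz": 25,"grip": 1},{"wx": -0.9,"wy": 0.6,"wz": -0.1,"tx": -51,"ty": -2,"tz": 45,"grip": 1},{"wx": -0.9,"wy": 0.6,"wz": -0.1,"tx": -51,"ty": -2,"tz": 65,"grip": 1}]}}

```text
clock: 9.72
tool_pos: [574.1, 11.0, 142.4]
eef_rot: [0.124, 0.992, -0.0, -0.003]
force: [-0.0, 0.2, -0.6]
grip_width: -0.0
grasp_force: 0.0
```

>>> {"name": "move_arm", "arguments": {"targets": [{"wx": 0,"wy": 0,"wz": 0,"tx": 0,"ty": 0,"tz": 5,"grip": 1},{"wx": 0,"wy": 0,"wz": 0,"tx": 0,"ty": 0,"tz": 10,"grip": 1},{"wx": 0,"wy": 0,"wz": 0,"tx": 0,"ty": 0,"tz": 13,"grip": 1},{"wx": 0,"wy": 0,"wz": 0,"tx": 0,"ty": 0,"tz": 16,"grip": 1},{"wx": 0,"wy": 0,"wz": 0,"tx": 0,"ty": 0,"tz": 18,"grip": 1}]}}

```text
clock: 10.13
tool_pos: [573.5, 11.4, 125.6]
eef_rot: [0.124, 0.992, -0.0, -0.002]
force: [0.1, 0.4, -0.1]
grip_width: -0.3
grasp_force: 0.0
```

Run:
```python
from h import *
from plant import bot
s=bot.get_state();print(s['clock'],s['tool_pos'],s['force'],s['grip_width'])
C=np.array([518.3,27]);a=np.radians(-14.2);ex=np.array([np.cos(a),np.sin(a)]);ey=np.array([-ex[1],ex[0]])
q=s['tool_pos'][:2]-C;print(q@ex,q@ey)
rel(s,[*(C+58*ex),117],pose(165.8))
```

```text
10.1333 [573.51810483  11.38530923 125.57000385] [ 0.09219866  0.42672876 -0.06233345] -0.28153792427694113
57.36133393107707 -1.5921804112832523
t [-0.7  1.6  8.6] w [-0.06 -0.27 -0.04]
```

>>> {"name": "move_arm", "arguments": {"targets": [{"wx": 0,"wy": 0,"wz": 0,"tx": 0,"ty": 1,"tz": 2,"grip": 1},{"wx": 0,"wy": 0,"wz": 0,"tx": 0,"ty": 1,"tz": 4,"grip": 1},{"wx": 0,"wy": 0,"wz": 0,"tx": 0,"ty": 1,"tz": 6,"grip": 1},{"wx": 0,"wy": 0,"wz": 0,"tx": 0,"ty": 1,"tz": 8,"grip": 1},{"wx": 0,"wy": 0,"wz": 0,"tx": 0,"ty": 1,"tz": 10,"grip": 1}]}}

```text
clock: 10.55
tool_pos: [573.5, 12.4, 115.1]
eef_rot: [0.124, 0.992, -0.0, -0.003]
force: [-2.4, 1.3, 7.9]
grip_width: -0.4
grasp_force: 3.8
```

>>> {"name": "move_arm", "arguments": {"targets": [{"wx": 0,"wy": 0,"wz": 0,"tx": 0,"ty": 0,"tz": 1,"grip": 1},{"wx": 0,"wy": 0,"wz": 0,"tx": 0,"ty": 0,"tz": 2,"grip": 1},{"wx": 0,"wy": 0,"wz": 0,"tx": 0,"ty": 0,"tz": 3,"grip": 1},{"wx": 0,"wy": 0,"wz": 0,"tx": 0,"ty": 0,"tz": 4,"grip": 1},{"wx": 0,"wy": 0,"wz": 0,"tx": 0,"ty": 0,"tz": 5,"grip": 1}]}}

```text
clock: 10.97
tool_pos: [573.6, 12.4, 111.0]
eef_rot: [0.124, 0.992, -0.0, -0.002]
force: [-3.7, -0.1, 11.9]
grip_width: 0.1
grasp_force: 5.9
```

>>> {"name": "move_arm", "arguments": {"targets": [{"wx": 0,"wy": 0,"wz": 0,"tx": 0,"ty": 0,"tz": 0.8,"grip": 1},{"wx": 0,"wy": 0,"wz": 0,"tx": 0,"ty": 0,"tz": 1.6,"grip": 1},{"wx": 0,"wy": 0,"wz": 0,"tx": 0,"ty": 0,"tz": 2.4,"grip": 1},{"wx": 0,"wy": 0,"wz": 0,"tx": 0,"ty": 0,"tz": 3.2,"grip": 1},{"wx": 0,"wy": 0,"wz": 0,"tx": 0,"ty": 0,"tz": 4,"grip": 1}]}}

```text
clock: 11.38
tool_pos: [573.7, 12.4, 107.5]
eef_rot: [0.124, 0.992, -0.0, -0.002]
force: [-4.3, 0.7, 16.7]
grip_width: 0.0
grasp_force: 8.0
```

>>> {"name": "move_arm", "arguments": {"targets": [{"wx": 0,"wy": 0,"wz": 0,"tx": 0,"ty": 0,"tz": 0.5,"grip": 1},{"wx": 0,"wy": 0,"wz": 0,"tx": 0,"ty": 0,"tz": 1,"grip": 1},{"wx": 0,"wy": 0,"wz": 0,"tx": 0,"ty": 0,"tz": 1.5,"grip": 1},{"wx": 0,"wy": 0,"wz": 0,"tx": 0,"ty": 0,"tz": 2,"grip": 1},{"wx": 0,"wy": 0,"wz": 0,"tx": 0,"ty": 0,"tz": 2.5,"grip": 1}]}}

```text
clock: 11.8
tool_pos: [574.3, 12.2, 104.4]
eef_rot: [0.124, 0.992, -0.0, -0.002]
force: [0.9, -0.5, 8.4]
grip_width: 0.1
grasp_force: 4.4
```

The force dropped from 16.7 to 8.4 N, so it snapped. One more small push, then lift.

>>> {"name": "move_arm", "arguments": {"targets": [{"wx": 0,"wy": 0,"wz": 0,"tx": 0,"ty": 0,"tz": 0.4,"grip": 1},{"wx": 0,"wy": 0,"wz": 0,"tx": 0,"ty": 0,"tz": 0.8,"grip": 1},{"wx": 0,"wy": 0,"wz": 0,"tx": 0,"ty": 0,"tz": 1.2,"grip": 1},{"wx": 0,"wy": 0,"wz": 0,"tx": 0,"ty": 0,"tz": 1.5,"grip": 1},{"wx": 0,"wy": 0,"wz": 0,"tx": 0,"ty": 0,"tz": 1.5,"grip": 1}]}}

```text
clock: 12.22
tool_pos: [574.4, 12.2, 103.2]
eef_rot: [0.124, 0.992, -0.0, -0.002]
force: [0.9, -0.4, 10.3]
grip_width: 0.1
grasp_force: 5.1
```

>>> {"name": "move_arm", "arguments": {"targets": [{"wx": 0,"wy": 0,"wz": 0,"tx": 0,"ty": 0,"tz": -5,"grip": 1},{"wx": 0,"wy": 0,"wz": 0,"tx": 0,"ty": 0,"tz": -15,"grip": 1},{"wx": 0,"wy": 0,"wz": 0,"tx": 0,"ty": 0,"tz": -35,"grip": 1},{"wx": 0,"wy": 0,"wz": 0,"tx": 0,"ty": 0,"tz": -60,"grip": 1},{"wx": 0,"wy": 0,"wz": 0,"tx": 0,"ty": 0,"tz": -80,"grip": 1}]}}

```text
clock: 12.63
tool_pos: [573.6, 12.3, 183.6]
eef_rot: [0.124, 0.992, -0.0, -0.003]
force: [-0.5, 0.6, 0.7]
grip_width: -0.3
grasp_force: 0.0
```

```bash
python3 look.py 112 k
python3 - <<'E'
from h import *
from plant import bot
s=bot.get_state()
C=np.array([518.3,27]);a=np.radians(-14.2);ex=np.array([np.cos(a),np.sin(a)])
rel(s,[*(C-59*ex),s['tool_pos'][2]],pose(165.8))
E
```

```text
12.6333 [573.58306414  12.33004919 183.5581823 ] [ 1.240e-01  9.923e-01 -2.000e-04 -3.200e-03] -0.3304686414557659 [-0.51378618  0.56261412  0.72954145]
scene slopes x,y [-0.0791 -0.0003] z 111.0 x -69.9 68.0 y -58.4 58.3 976
top slopes x,y [-0.0789 -0.0048] z 112.2 x -74.3 67.5 y -48.2 57.7 1266
t [1.177e+02 4.000e-01 1.000e-01] w [-0.03 -0.06 -0.04]
```

The far end is down (about 2 mm above the rim) and the near end is still up. Now the near end.

>>> {"name": "move_arm", "arguments": {"targets": [{"wx": 0,"wy": 0,"wz": 0,"tx": 30,"ty": 0,"tz": 0,"grip": 1},{"wx": 0,"wy": 0,"wz": 0,"tx": 65,"ty": 0,"tz": 0,"grip": 1},{"wx": 0,"wy": 0,"wz": 0,"tx": 100,"ty": 0,"tz": 4,"grip": 1},{"wx": 0,"wy": 0,"wz": 0,"tx": 117,"ty": 0.4,"tz": 18,"grip": 1},{"wx": 0,"wy": 0,"wz": 0,"tx": 118,"ty": 0.4,"tz": 36,"grip": 1}]}}

```text
clock: 13.15
tool_pos: [456.1, 42.7, 147.1]
eef_rot: [0.124, 0.992, -0.0, -0.003]
force: [0.8, -0.4, -0.2]
grip_width: 0.2
grasp_force: 0.0
```

>>> {"name": "move_arm", "arguments": {"targets": [{"wx": 0,"wy": 0,"wz": 0,"tx": 0,"ty": 0,"tz": 6,"grip": 1},{"wx": 0,"wy": 0,"wz": 0,"tx": 0,"ty": 0,"tz": 12,"grip": 1},{"wx": 0,"wy": 0,"wz": 0,"tx": 0,"ty": 0,"tz": 17,"grip": 1},{"wx": 0,"wy": 0,"wz": 0,"tx": 0,"ty": 0,"tz": 21,"grip": 1},{"wx": 0,"wy": 0,"wz": 0,"tx": 0,"ty": 0,"tz": 24,"grip": 1}]}}

```text
clock: 13.57
tool_pos: [459.6, 41.6, 122.2]
eef_rot: [0.124, 0.992, -0.0, -0.003]
force: [-0.7, -0.6, 0.6]
grip_width: 0.1
grasp_force: 0.0
```

Run:
```python
from h import *
from plant import bot
s=bot.get_state();print(s['clock'],s['tool_pos'],s['force'])
C=np.array([518.3,27]);a=np.radians(-14.2);ex=np.array([np.cos(a),np.sin(a)])
rel(s,[*(C-59*ex),116],pose(165.8))
```

```text
13.5667 [459.64540263  41.56197146 122.20238933] [-0.66327799 -0.59055498  0.57301313]
t [-1.5  0.3  6.2] w [-0.07 -0.37 -0.06]
```

>>> {"name": "move_arm", "arguments": {"targets": [{"wx": 0,"wy": 0,"wz": 0,"tx": -1.5,"ty": 0,"tz": 2,"grip": 1},{"wx": 0,"wy": 0,"wz": 0,"tx": -1.5,"ty": 0,"tz": 4,"grip": 1},{"wx": 0,"wy": 0,"wz": 0,"tx": -1.5,"ty": 0,"tz": 6,"grip": 1},{"wx": 0,"wy": 0,"wz": 0,"tx": -1.5,"ty": 0,"tz": 7.5,"grip": 1},{"wx": 0,"wy": 0,"wz": 0,"tx": -1.5,"ty": 0,"tz": 9,"grip": 1}]}}

```text
clock: 13.98
tool_pos: [461.0, 41.3, 114.0]
eef_rot: [0.124, 0.992, -0.0, -0.002]
force: [-0.7, 0.0, 7.9]
grip_width: 0.4
grasp_force: 4.2
```

>>> {"name": "move_arm", "arguments": {"targets": [{"wx": 0,"wy": 0,"wz": 0,"tx": 0,"ty": 0,"tz": 1,"grip": 1},{"wx": 0,"wy": 0,"wz": 0,"tx": 0,"ty": 0,"tz": 2,"grip": 1},{"wx": 0,"wy": 0,"wz": 0,"tx": 0,"ty": 0,"tz": 3,"grip": 1},{"wx": 0,"wy": 0,"wz": 0,"tx": 0,"ty": 0,"tz": 4,"grip": 1},{"wx": 0,"wy": 0,"wz": 0,"tx": 0,"ty": 0,"tz": 5,"grip": 1}]}}

```text
clock: 14.4
tool_pos: [461.4, 41.3, 109.7]
eef_rot: [0.124, 0.992, -0.0, -0.002]
force: [-0.4, -0.3, 11.0]
grip_width: 0.1
grasp_force: 5.5
```

>>> {"name": "move_arm", "arguments": {"targets": [{"wx": 0,"wy": 0,"wz": 0,"tx": 0,"ty": 0,"tz": 0.8,"grip": 1},{"wx": 0,"wy": 0,"wz": 0,"tx": 0,"ty": 0,"tz": 1.6,"grip": 1},{"wx": 0,"wy": 0,"wz": 0,"tx": 0,"ty": 0,"tz": 2.4,"grip": 1},{"wx": 0,"wy": 0,"wz": 0,"tx": 0,"ty": 0,"tz": 3.2,"grip": 1},{"wx": 0,"wy": 0,"wz": 0,"tx": 0,"ty": 0,"tz": 4,"grip": 1}]}}

```text
clock: 14.82
tool_pos: [462.2, 41.2, 106.2]
eef_rot: [0.124, 0.992, -0.0, -0.001]
force: [1.4, -0.4, 15.0]
grip_width: -0.2
grasp_force: 7.4
```

>>> {"name": "move_arm", "arguments": {"targets": [{"wx": 0,"wy": 0,"wz": 0,"tx": 0,"ty": 0,"tz": 0.5,"grip": 1},{"wx": 0,"wy": 0,"wz": 0,"tx": 0,"ty": 0,"tz": 1,"grip": 1},{"wx": 0,"wy": 0,"wz": 0,"tx": 0,"ty": 0,"tz": 1.5,"grip": 1},{"wx": 0,"wy": 0,"wz": 0,"tx": 0,"ty": 0,"tz": 2,"grip": 1},{"wx": 0,"wy": 0,"wz": 0,"tx": 0,"ty": 0,"tz": 2.5,"grip": 1}]}}

```text
clock: 15.23
tool_pos: [461.5, 41.3, 102.7]
eef_rot: [0.124, 0.992, -0.0, -0.002]
force: [1.9, 0.4, 7.7]
grip_width: -0.1
grasp_force: 4.1
```

The near clip snapped too (15 N down to 7.7 N). Lift off and check.

>>> {"name": "move_arm", "arguments": {"targets": [{"wx": 0,"wy": 0,"wz": 0,"tx": 0,"ty": 0,"tz": 1.2,"grip": 1},{"wx": 0,"wy": 0,"wz": 0,"tx": 0,"ty": 0,"tz": 1.2,"grip": 1},{"wx": 0,"wy": 0,"wz": 0,"tx": 0,"ty": 0,"tz": -5,"grip": 1},{"wx": 0,"wy": 0,"wz": 0,"tx": 0,"ty": 0,"tz": -20,"grip": 1},{"wx": 0,"wy": 0,"wz": 0,"tx": 0,"ty": 0,"tz": -45,"grip": 1}]}}

```text
clock: 15.65
tool_pos: [458.7, 41.6, 145.6]
eef_rot: [0.124, 0.992, -0.0, -0.006]
force: [1.1, -0.0, -0.1]
grip_width: -0.1
grasp_force: 0.0
```

>>> {"name": "move_arm", "arguments": {"targets": [{"wx": 0,"wy": 0,"wz": 0,"tx": 5,"ty": 0,"tz": -20,"grip": 1},{"wx": 0,"wy": 0,"wz": 0,"tx": 15,"ty": 0,"tz": -40,"grip": 1},{"wx": 0,"wy": 0,"wz": 0,"tx": 25,"ty": 0,"tz": -60,"grip": 1},{"wx": 0,"wy": 0,"wz": 0,"tx": 35,"ty": 0,"tz": -80,"grip": 1},{"wx": 0,"wy": 0,"wz": 0,"tx": 35,"ty": 0,"tz": -80,"grip": 1}]}}

```text
clock: 16.07
tool_pos: [426.5, 50.4, 230.5]
eef_rot: [0.124, 0.992, -0.0, -0.002]
force: [0.6, -0.1, -0.0]
grip_width: 0.2
grasp_force: 0.0
```

```bash
python3 look.py 105 m
```

```text
16.0667 [426.54240176  50.35142393 230.47846645] [ 1.238e-01  9.923e-01 -1.000e-04 -1.600e-03] 0.2065484455915201 [ 0.64043494 -0.07483161 -0.03659848]
scene slopes x,y [ 0.0019 -0.0005] z 104.6 x -68.4 71.1 y -59.6 58.0 1033
top slopes x,y [0.005  0.0004] z 105.5 x -68.8 73.4 y -12.0 57.2 990
```

View pics/m.png

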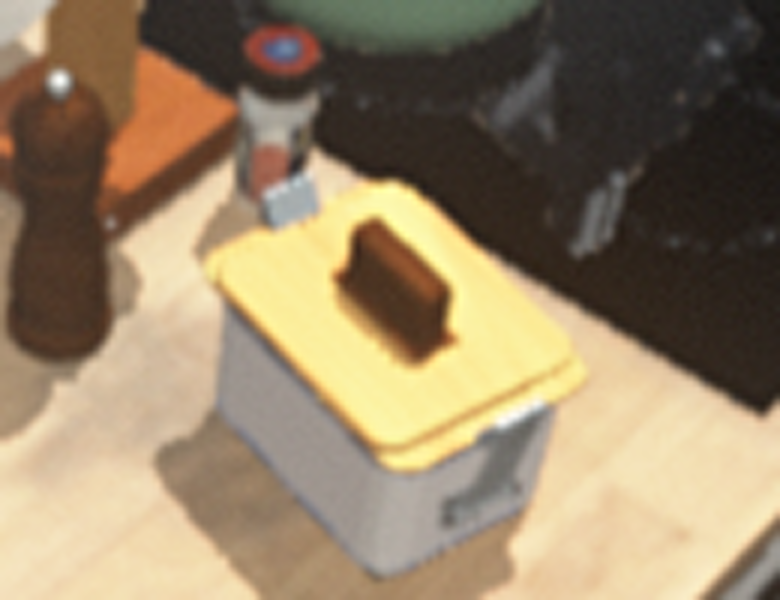

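The lid is level with its top at z ≈ 105, so its underside is about 2 mm above the rim. Both clips are over its ends ((290,200) and (515,415)), and the mill and jar have not moved.

```bash
python3 -c "
from plant import bot
print(bot.finish_job())"
```

```text
the job is handed in; nothing more can be done
None
```

The food box is closed: I laid the lid on it, let go, and snapped both ends under their clips with about 15–17 N each. The lid sits level, about 2 mm above the rim by the cameras, and the job is handed in with no verdict returned. The robot made no contact with the glass, mug, mill or jar that I saw, but only the mill and jar are in the last picture.

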